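# Check the home switch and acknowledge it

### The arm

A 7-joint arm with a two-finger parallel gripper is mounted at the origin on the work surface. World frame = base frame: x ahead of the robot, y to its left, z up, the work surface at z = 0. Lengths are in m, angles in rad, forces in N, time in s.
With the tool pointing down it reaches from about 0.425 to 0.925 m from the base axis. Payload 6.8 kg.
Tool frame: the origin (TCP) lies at the very end of the fingers, on their centre line; the grasp point (between the pads) lies 19 mm behind it (r.grip_depth is the distance from the TCP to the grasp point, in m); z points along the fingers, y is the direction in which the jaws open and shut (so a half turn about z gives the same grasp; the last joint's range is limited). The gripper opens to 85 mm and grips with 20 to 120 N. Pads are 22 mm wide; open, the fingers measure 114 mm over their backs; the gripper's body (76 mm by 85 mm) begins 54 mm behind the grasp point. The pads swing forward as they close: fully open they stand 13 mm farther back than shut.
Start: joints at [1.1, 0.477, 0.022, 1.555, -0.011, 1.109, -0.083], TCP at [0.24, -0.631, 0.231] pointing down, gripper open.
Joint ranges: [-2.96, 2.96], [-0.34, 2.1], [-1.41, 1.46], [0.24, 2.44], [-1.37, 4.51], [0.17, 1.92], [-2.96, 2.96]. Speed limits (rad/s): [2.39, 2.39, 3.14, 3.14, 3.14, 3.14, 3.14].

### API

Orientations are given as a rotation vector (axis times angle).
In Python, from bench import r, grab_frame gives the robot as it stands. The module is installed in compiled form; this text tells all that it offers.
- The arm moves only by the tool play_rows, never from a script. Its argument "increments" is a list of rows, each a list of 7 numbers: the shift along the tool's x, y, z in mm, then the turn, a rotation vector about the tool's x, y, z in rad, then the closure in counts, from 0 (fully open) to 255 (shut). In form: [[tx, ty, tz, rx, ry, rz, claw], ...]. A call has 1 to 5 rows; each row shifts and turns the pose as measured when the row begins, along the tool's axes as they then stand; what a row does not reach is not made up. A row lasts 1/10 s, in which the tool goes at most 50 mm and 8.59 degrees, less where a joint would pass 70% of its speed; a pose out of reach is approached as far as the arm can. A call is refused whole if a number of a shift passes 50 or a number of a turn 0.15, either way. A call with a gripper value outside its range is refused whole. The fingers move at their own pace and stop on an object; "force" is the grip in N (left out, the last holds). Time passes only in rows, so rows that do not move let the fingers close. It gives the time, the measured TCP pose, the force and the opening at its end, in the units of the state.
- r.get_obs(): the state, without advancing time (a new reading comes with each control period).
- grab_frame(name): name is "scene" or "side" or "wrist"; returns a dict with "color" (384x512x3 uint8, blue, green, red), "depth" (384x512 float32, m along the optical axis (not along the pixel's ray), 0 where there is no reading), "K" (3x3 intrinsics, pixels), "T" (4x4, takes a point from camera to world coordinates). Camera axes: x right, y up, looking along -z (the intrinsics and any distortion apply to the point x, -y, -z); pixel columns grow to the right and rows downward; lengths in m; the calibration is good to about 2 mm. A picture is of the moment at which its call begins.
- r.hand_in(): hands the job in, once; it reports no verdict.
The state is a dict: "clock": time; "joints": joint angles; "qvel": joint speeds; "tau": joint torques, N m; "tcp_pos": TCP position; "orientation": TCP orientation; "contact_force": force on the tool from outside, world axes, zero at the start; "moment": the same for the moment, N m; "grip_width": finger opening in m.
Only numpy, scipy, OpenCV 4.12 (cv2) and the standard library are available. Lean on these libraries where they do the work, as an engineer would, in place of code of your own. Each camera call takes 0.05 s, during which the arm holds its last target.

### The job

Check the eroding machine's home switch: with the fingertips, gently press the plunger of the green limit switch most of the way down and let it spring back up, then gently press the yellow button on the control box to acknowledge the test and let it up again. Do not press the other switches or buttons, do not move or lift any of the loose things, and finish clear of everything.

Things in the scene. Friction and masses are not known exactly. Their poses are not given: they have to be found in the camera images.
- bed: Aluminium machine bed, fixed, 160 (x) x 300 (y) x 20 mm; origin at the centre of its underside on the table. An aluminium rail 40 mm wide, its top 50 mm above the table, runs along the bed's y axis at its +30 mm x; three limit switches stand on the rail in any order, about 90 mm apart.
- control_box: Black control box, fixed, 160 (x) x 190 (y) x 60 mm high with a small blue screen on top; origin at the centre of its underside on the table. Three round push buttons stand in a row on its top, 30 mm from the middle towards -x, 60 mm apart along its y, in any order.
- green_switch: Limit switch with a housing of green plastic, 36 x 44 x 46 mm high, fixed on the rail (the home switch, to be pressed). Origin at the centre of its underside, z up; the top of the housing is 46 mm above it.
- green_plunger (a joint): How far the green switch's plunger is pressed straight down: 0 = up, 0.008 m = fully down. A spring returns it: it begins to move at 1.3 N and is fully down at 6.5 N; the switch trips at 5 mm.
- green_plunger_top (a point): Centre of the top face of the green switch's plunger, an upright steel pin 18 mm across that stands 12 mm above its housing, 108 mm above the table when up; moves with it.
- blue_switch: Limit switch with a housing of blue plastic, 36 x 44 x 46 mm high, fixed on the rail (leave alone). Origin at the centre of its underside, z up; the top of the housing is 46 mm above it.
- blue_plunger (a joint): How far the blue switch's plunger is pressed straight down: 0 = up, 0.008 m = fully down. A spring returns it: it begins to move at 1.3 N and is fully down at 6.5 N; the switch trips at 5 mm.
- blue_plunger_top (a point): Centre of the top face of the blue switch's plunger, an upright steel pin 18 mm across that stands 12 mm above its housing, 108 mm above the table when up; moves with it.
- orange_switch: Limit switch with a housing of orange plastic, 36 x 44 x 46 mm high, fixed on the rail (leave alone). Origin at the centre of its underside, z up; the top of the housing is 46 mm above it.
- orange_plunger (a joint): How far the orange switch's plunger is pressed straight down: 0 = up, 0.008 m = fully down. A spring returns it: it begins to move at 1.3 N and is fully down at 6.5 N; the switch trips at 5 mm.
- orange_plunger_top (a point): Centre of the top face of the orange switch's plunger, an upright steel pin 18 mm across that stands 12 mm above its housing, 108 mm above the table when up; moves with it.
- yellow_button (a joint): How far the yellow button (acknowledge button, to be pressed) is pressed straight down: 0 = up, 0.007 m = fully down. A spring returns it: it begins to move at 1.2 N and is fully down at 6.8 N; it makes contact at 4 mm.
- yellow_button_top (a point): Centre of the top face of the yellow button, 26 mm across, standing 12 mm above the control box, 72 mm above the table when up; a steel collar 36 mm across and 3 mm high surrounds its foot. Moves with the button.
- red_button (a joint): How far the red button (stop button, leave alone) is pressed straight down: 0 = up, 0.007 m = fully down. A spring returns it: it begins to move at 1.2 N and is fully down at 6.8 N; it makes contact at 4 mm.
- red_button_top (a point): Centre of the top face of the red button, 26 mm across, standing 12 mm above the control box, 72 mm above the table when up; a steel collar 36 mm across and 3 mm high surrounds its foot. Moves with the button.
- white_button (a joint): How far the white button (start button, leave alone) is pressed straight down: 0 = up, 0.007 m = fully down. A spring returns it: it begins to move at 1.2 N and is fully down at 6.8 N; it makes contact at 4 mm.
- white_button_top (a point): Centre of the top face of the white button, 26 mm across, standing 12 mm above the control box, 72 mm above the table when up; a steel collar 36 mm across and 3 mm high surrounds its foot. Moves with the button.
- brass_blank: Loose drilled brass block 45 x 60 x 16 mm lying on the bed between the rail and the robot; origin at the centre of its underside. Bystander.
- guide_roller: Loose grooved steel roller, 36 mm across, 20 mm high, standing on its flat face on the bed; origin at the centre of its underside. Bystander.
- wire_spool: Loose white spool of brass wire, 64 mm across, 65 mm high, standing upright on the table in front of the bed; origin at the centre of its underside. Bystander.
- screwdriver: Loose screwdriver 160 mm long lying on the table in front of the control box; its x axis runs along it. Bystander.

How it is judged:
By the outcome, as a careful person would: the job done as asked, in the order asked, and still so for the second after the job is handed in, with the robot touching nothing.
It also fails if it takes over 40 s, if anything falls off the work surface, if the arm or the gripper's body presses on something with over 40 N, if the wrist force passes 120 N, or if a joint passes its speed limit or range.

## Working session

There is one attempt and no reset: what is moved stays moved. The work goes in short steps, Python scripts to look and compute and a tool call to move; the robot and the scene stay as the last step left them, time stands still between calls to the robot, and variables do not carry over. Pictures are saved under pics/ and viewed, and the job is handed in when it is done.

Besides the shell and the picture viewer there is one more tool, called after "Request:" as name(argument=value, ...), one argument or row to a line, values as JSON. play_rows: Moves the arm, as the interface text tells. Its arguments: {"type":"object","properties":{"increments":{"type":"array","items":{"type":"array","items":{"type":"number"}}},"force":{"type":"number"}},"required":["increments"]}

```bash
mkdir -p pics
python3 - <<'E'
from bench import r, grab_frame
import cv2,pickle
o=r.get_obs()
for k in o: print(k,o[k])
d={}
for n in ("scene","side","wrist"):
    f=grab_frame(n); d[n]=f; cv2.imwrite(f"pics/{n}0.png",f["color"])
pickle.dump(d,open("f0.pkl","wb"))
E
```

```text
clock 0.0
joints [ 1.0999044   0.47780376  0.02234888  1.55645237 -0.0114863   1.10934333
 -0.08315614]
qvel [-0.00111876 -0.00119936 -0.00033989 -0.00097324  0.00132541  0.00046831
  0.00170175]
tau [-1.07191849e-03 -5.96456337e+01  1.60824582e+00 -2.81195515e+01
  1.26471158e-02  9.28353227e-03 -5.32367289e-05]
tcp_pos [ 0.23930819 -0.63050559  0.23032308]
orientation [-3.08827505e+00 -5.66368618e-01  7.72213117e-04]
contact_force [-0.34919743 -0.82361481  0.79207173]
moment [-0.01427449 -0.00806599 -0.01366146]
grip_width 0.08512187598372836
```

```bash
ls pics
```

```text
scene0.png
side0.png
wrist0.png
```

View pics/scene0.png

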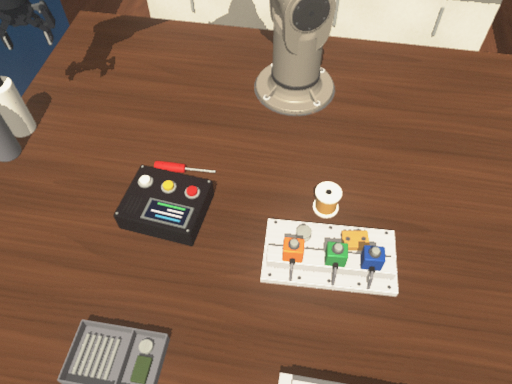

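View pics/side0.png

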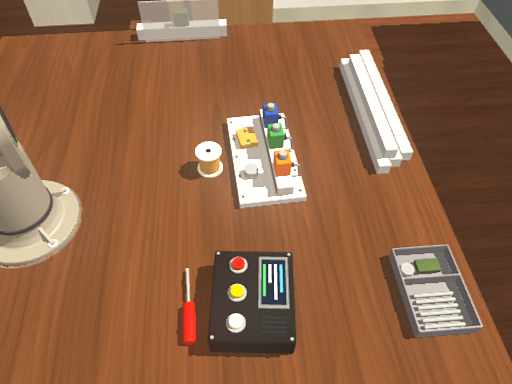

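View pics/wrist0.png

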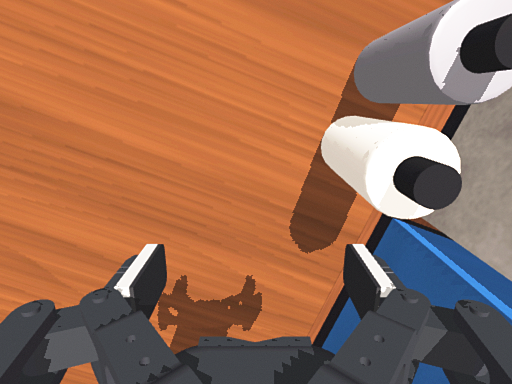

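The scene view shows the box at about (167,203), with white, yellow and red buttons running left to right. The bed is at about (330,255), with the orange, green and blue switches. I'll enlarge both views.

Run:
```python
import cv2,pickle
d=pickle.load(open("f0.pkl","rb"))
def c(n,x0,y0,w,h,s,o): cv2.imwrite(o,cv2.resize(d[n]["color"][y0:y0+h,x0:x0+w],None,fx=s,fy=s,interpolation=cv2.INTER_CUBIC))
import numpy as np
a=[]
for n,x,y in (("scene",305,225),("scene",130,160),("side",245,95),("side",205,250)):
    im=cv2.resize(d[n]["color"][y:y+58,x:x+78],None,fx=5,fy=5,interpolation=cv2.INTER_CUBIC)
    for i in range(0,78,10): cv2.line(im,(i*5,0),(i*5,6),(255,255,255)); cv2.putText(im,str(x+i),(i*5,16),0,.35,(255,255,255))
    for i in range(0,58,10): cv2.line(im,(0,i*5),(6,i*5),(255,255,255)); cv2.putText(im,str(y+i),(8,i*5+4),0,.35,(255,255,255))
    a.append(im)
cv2.imwrite("pics/c0.png",np.vstack([np.hstack(a[:2]),np.hstack(a[2:])]))
for n in d: print(n,d[n]["K"].tolist(),d[n]["T"].round(3).tolist(), d[n].keys())
```

```text
scene [[456.7520652356301, 0.0, 258.8506929342011], [0.0, 456.7520652356301, 201.90102621815777], [0.0, 0.0, 1.0]] [[-0.167, -0.809, 0.564, 1.083], [0.986, -0.137, 0.096, 0.074], [-0.0, 0.572, 0.82, 0.937], [0.0, 0.0, 0.0, 1.0]] dict_keys(['color', 'depth', 'K', 'T'])
side [[440.483272480062, 0.0, 246.91526827574808], [0.0, 440.483272480062, 189.79235106882223], [0.0, 0.0, 1.0]] [[0.997, 0.065, -0.045, 0.467], [-0.079, 0.777, -0.625, -0.625], [-0.006, 0.626, 0.78, 0.844], [0.0, 0.0, 0.0, 1.0]] dict_keys(['color', 'depth', 'K', 'T'])
wrist [[303.14211122483454, 0.0, 254.5388005644616], [0.0, 303.14211122483454, 191.52190397898576], [0.0, 0.0, 1.0]] [[0.356, 0.895, 0.27, 0.309], [-0.935, 0.341, 0.1, -0.605], [-0.002, -0.288, 0.958, 0.373], [0.0, 0.0, 0.0, 1.0]] dict_keys(['color', 'depth', 'K', 'T'])
```

View pics/c0.png

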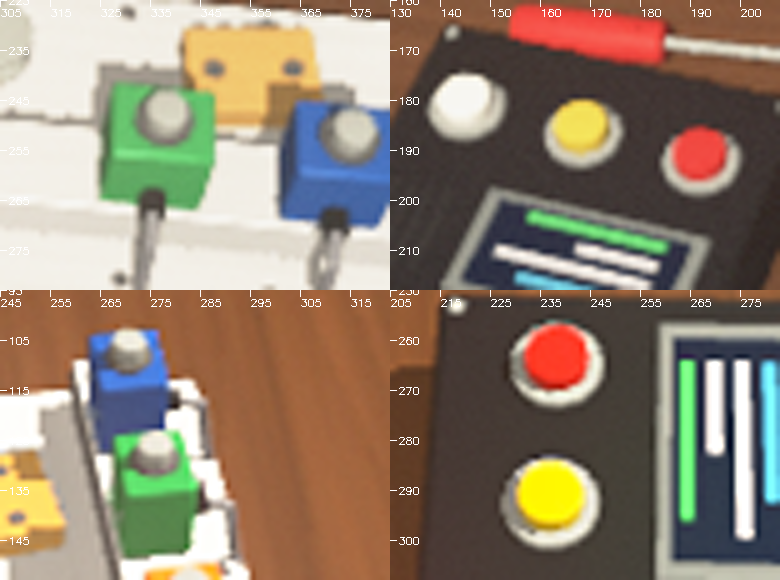

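```bash
cat > h.py <<'E'
import numpy as np
def ray(f,u,v):
    K,T=f["K"],f["T"]; d=np.array([(u-K[0,2])/K[0,0],-(v-K[1,2])/K[1,1],-1.]); return T[:3,3],T[:3,:3]@d
def at_z(f,u,v,z):
    o,d=ray(f,u,v); return o+d*(z-o[2])/d[2]
def tri(*obs):
    A=np.zeros((3,3));b=np.zeros(3);L=[]
    for f,u,v in obs:
        o,d=ray(f,u,v); d=d/np.linalg.norm(d); P=np.eye(3)-np.outer(d,d); A+=P;b+=P@o;L.append((o,P))
    p=np.linalg.solve(A,b); return p,[np.linalg.norm(P@(p-o)) for o,P in L]
def dep(f,u,v):
    o,d=ray(f,u,v); return o+d*float(f["depth"][int(round(v)),int(round(u))])
E
python3 - <<'E'
import pickle; from h import *
np.set_printoptions(precision=4,suppress=True)
d=pickle.load(open("f0.pkl","rb")); S,D=d["scene"],d["side"]
for n,a,b,z in (("green",(337.8,247.4),(276.2,126.4),.108),("yellow",(168,184.4),(236.8,290),.072),("red",(192,190),(238.5,263.5),.072),("white",(145.5,179.5),(236,322),.072),("blue",(375.5,251.5),(270.7,106.5),.108)):
    print(n,*tri((S,*a),(D,*b)),at_z(S,*a,z),at_z(D,*b,z),dep(S,*a),dep(D,*b))
E
```

```text
green [0.5961 0.1581 0.1043] [np.float64(0.00037513951455502665), np.float64(0.0003751395145549723)] [0.5986 0.1575 0.108 ] [0.5952 0.1546 0.108 ] [0.598  0.1576 0.107 ] [0.5953 0.1555 0.1071]
yellow [ 0.473  -0.2483  0.0708] [np.float64(0.00024101867892286177), np.float64(0.00024101867892303667)] [ 0.474  -0.2479  0.072 ] [ 0.4728 -0.2487  0.072 ] [ 0.4738 -0.2481  0.0717] [ 0.4728 -0.2483  0.0712]
red [ 0.4791 -0.1893  0.0684] [np.float64(0.0010621688601228404), np.float64(0.001062168860122782)] [ 0.4806 -0.1877  0.072 ] [ 0.4798 -0.1922  0.072 ] [ 0.4818 -0.1871  0.0738] [ 0.4798 -0.1928  0.0731]
white [ 0.4663 -0.3081  0.0666] [np.float64(0.0013540533198739132), np.float64(0.0013540533198739008)] [ 0.4688 -0.3051  0.072 ] [ 0.4673 -0.3113  0.072 ] [ 0.4694 -0.3047  0.0728] [ 0.4673 -0.3113  0.072 ]
blue [0.5912 0.2359 0.1012] [np.float64(1.807237012822796e-05), np.float64(1.8072370128114524e-05)] [0.5952 0.2346 0.108 ] [0.5901 0.2281 0.108 ] [0.5953 0.2346 0.1081] [0.5904 0.23   0.1064]
```

```bash
cat > w.py <<'E'
import sys,numpy as np
from bench import r
from scipy.spatial.transform import Rotation as R
np.set_printoptions(precision=4,suppress=True)
o=r.get_obs(); M=R.from_rotvec(o["orientation"]).as_matrix()
print("t",o["clock"],"tcp",o["tcp_pos"],"F",o["contact_force"],"w",o["grip_width"],"q",o["joints"]); print(M)
if len(sys.argv)>3:
    dw=np.array(list(map(float,sys.argv[1:4])))-o["tcp_pos"]; print("tool mm",M.T@dw*1000)
E
python3 w.py 0.48 -0.25 0.24; python3 w.py 0.597 0.156 0.24
```

```text
t 0.15 tcp [ 0.2394 -0.6307  0.2306] F [ 0.4961 -0.0858  0.8731] w 0.08548470912104494 q [ 1.0999  0.4776  0.0224  1.5562 -0.0115  1.1093 -0.0831]
[[ 0.9349  0.3549 -0.0006]
 [ 0.3549 -0.9349  0.0013]
 [-0.0001 -0.0014 -1.    ]]
tool mm [ 360.0425 -270.5085   -9.0943]
t 0.15 tcp [ 0.2394 -0.6307  0.2306] F [ 0.4961 -0.0858  0.8731] w 0.08548470912104494 q [ 1.0999  0.4776  0.0224  1.5562 -0.0115  1.1093 -0.0831]
[[ 0.9349  0.3549 -0.0006]
 [ 0.3549 -0.9349  0.0013]
 [-0.0001 -0.0014 -1.    ]]
tool mm [ 613.5025 -608.566    -8.6497]
```

Request:
play_rows(
  increments=[
    [36, -27, -1, 0, 0, 0, 255],
    [36, -27, -1, 0, 0, 0, 255],
    [36, -27, -1, 0, 0, 0, 255],
    [36, -27, -1, 0, 0, 0, 255],
    [36, -27, -1, 0, 0, 0, 255],
  ],
  force=20,
)

```text
clock: 0.65
tcp_pos: [0.3567, -0.4408, 0.2327]
orientation: [-3.093, -0.544, 0.009]
contact_force: [0.4, -0.9, 0.2]
grip_width: 0.0123
```

Request:
play_rows(
  increments=[
    [36, -27, 0, 0, 0, 0, 255],
    [36, -27, 0, 0, 0, 0, 255],
    [36, -27, 0, 0, 0, 0, 255],
    [36, -27, 0, 0, 0, 0, 255],
    [36, -27, 0, 0, 0, 0, 255],
  ],
)

```text
clock: 1.15
tcp_pos: [0.4828, -0.2439, 0.2319]
orientation: [-3.093, -0.543, 0.009]
contact_force: [0.9, -0.8, -0.1]
grip_width: 0.0001
```

```bash
python3 w.py 0.597 0.156 0.24
```

```text
t 1.15 tcp [ 0.4828 -0.2439  0.2319] F [ 0.8677 -0.8005 -0.0758] w 0.00010065615626742179 q [ 0.4966  0.2677 -0.1741  1.8632  0.0563  1.021  -0.9246]
[[ 0.9403  0.3404 -0.006 ]
 [ 0.3404 -0.9403 -0.0002]
 [-0.0058 -0.0019 -1.    ]]
tool mm [ 243.4664 -337.1236   -8.8502]
```

Run:
```python
from bench import grab_frame
import cv2,pickle
f=grab_frame("wrist");pickle.dump(f,open("fw1.pkl","wb"));cv2.imwrite("pics/w1.png",f["color"])
```

```text
(no output)
```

View pics/w1.png

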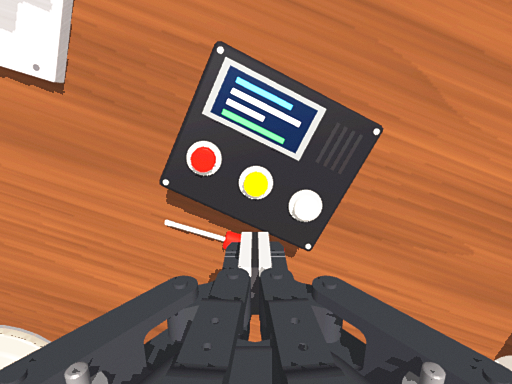

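Request:
play_rows(
  increments=[
    [27, -37, -1, 0, 0, 0, 255],
    [27, -37, -1, 0, 0, 0, 255],
    [27, -37, -1, 0, 0, 0, 255],
    [27, -37, -1, 0, 0, 0, 255],
    [27, -37, -1, 0, 0, 0, 255],
  ],
)

```text
clock: 1.7
tcp_pos: [0.5479, -0.0193, 0.2366]
orientation: [-3.091, -0.548, 0.006]
contact_force: [1.2, -1.1, 0.5]
grip_width: -0.0001
```

Request:
play_rows(
  increments=[
    [27, -37, -1, 0, 0, 0, 255],
    [20, -37, -1, 0, 0, 0, 255],
    [0, 0, 0, 0, 0, 0, 255],
  ],
)

```text
clock: 2.0
tcp_pos: [0.5671, 0.0776, 0.2387]
orientation: [-3.084, -0.563, 0.005]
contact_force: [0.8, -0.0, 1.1]
grip_width: 0.0002
```

```bash
python3 w.py 0.597 0.156 0.2;python3 - <<'E'
from bench import grab_frame
import cv2,pickle
f=grab_frame("wrist");pickle.dump(f,open("fw2.pkl","wb"));cv2.imwrite("pics/w2.png",f["color"])
E
```

```text
t 2.0 tcp [0.5671 0.0776 0.2387] F [ 0.7843 -0.0056  1.0824] w 0.00017742117699976557 q [ 0.0327  0.3262 -0.3409  1.7767  0.1152  1.0612 -1.5578]
[[ 0.9355  0.3532 -0.004 ]
 [ 0.3532 -0.9355  0.0059]
 [-0.0017 -0.0069 -1.    ]]
tool mm [ 55.6976 -62.5511  39.048 ]
```

View pics/w2.png

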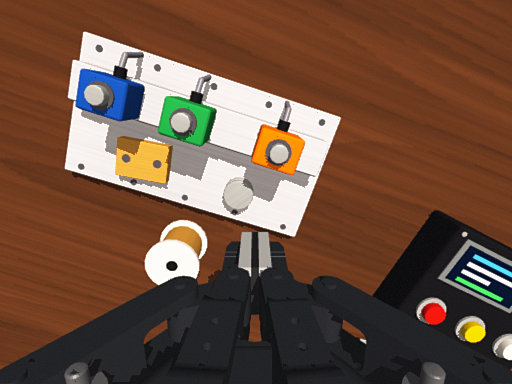

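Run:
```python
import pickle,cv2; from h import *
np.set_printoptions(precision=4,suppress=True)
a=[]
for n,x,y in (("fw1.pkl",225,155),("fw2.pkl",150,92)):
    im=cv2.resize(pickle.load(open(n,"rb"))["color"][y:y+60,x:x+60],None,fx=6,fy=6,interpolation=cv2.INTER_CUBIC)
    for i in range(0,60,10): cv2.putText(im,str(x+i),(i*6,10),0,.35,(255,255,0)); cv2.line(im,(i*6,12),(i*6,18),(255,255,0)); cv2.putText(im,str(y+i),(8,i*6+4),0,.35,(255,255,0)); cv2.line(im,(0,i*6),(6,i*6),(255,255,0))
    a.append(im)
cv2.imwrite("pics/c1.png",np.hstack(a))
```

```text
(no output)
```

View pics/c1.png

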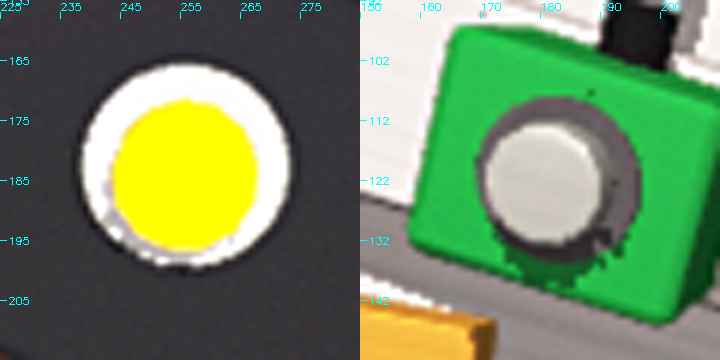

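```bash
python3 - <<'E'
import pickle; from h import *
np.set_printoptions(precision=4,suppress=True)
d=pickle.load(open("f0.pkl","rb")); S,D=d["scene"],d["side"]
a=pickle.load(open("fw1.pkl","rb"));b=pickle.load(open("fw2.pkl","rb"))
print(at_z(a,255.8,184,.072),dep(a,255.8,184),tri((S,168,184.4),(D,236.8,290),(a,255.8,184)))
print(at_z(b,180.4,122.7,.108),dep(b,180.4,122.7),tri((S,337.8,247.4),(D,276.2,126.4),(b,180.4,122.7)))
E
python3 w.py 0.597 0.157 0.15
```

```text
[ 0.4739 -0.2489  0.072 ] [ 0.474  -0.2489  0.0726] (array([ 0.4732, -0.2485,  0.0709]), [np.float64(0.0002010618301058849), np.float64(0.0005314166696456378), np.float64(0.0006060275578845027)])
[0.595  0.1582 0.108 ] [0.595  0.1582 0.108 ] (array([0.5954, 0.1585, 0.1041]), [np.float64(0.0009265778444684613), np.float64(0.00044916312332298256), np.float64(0.001161578179751178)])
t 2.05 tcp [0.5671 0.074  0.2384] F [0.4773 0.0516 1.4638] w -9.375432486079e-05 q [ 0.0352  0.3257 -0.3376  1.7778  0.1162  1.0615 -1.5562]
[[ 0.9367  0.3501 -0.0046]
 [ 0.3502 -0.9367  0.0036]
 [-0.0031 -0.005  -1.    ]]
tool mm [ 57.3935 -66.8456  88.5462]
```

Request:
play_rows(
  increments=[
    [28, -33, 10, 0, 0, 0, 255],
    [28, -33, 10, 0, 0, 0, 255],
    [0, 0, 30, 0, 0, 0, 255],
    [0, 0, 30, 0, 0, 0, 255],
    [0, 0, 0, 0, 0, 0, 255],
  ],
)

```text
clock: 2.55
tcp_pos: [0.5988, 0.1494, 0.1557]
orientation: [3.093, 0.545, -0.006]
contact_force: [-1.0, -0.3, -0.9]
grip_width: -0.0002
```

```bash
python3 w.py 0.596 0.157 0.118
python3 - <<'E'
from bench import grab_frame
import cv2,pickle
f=grab_frame("wrist");cv2.imwrite("pics/w3.png",f["color"])
f=grab_frame("side");cv2.imwrite("pics/s3.png",cv2.resize(f["color"][60:180,200:360],None,fx=4,fy=4))
E
```

```text
t 2.55 tcp [0.5988 0.1494 0.1557] F [-0.9504 -0.3088 -0.9215] w -0.00017062916986042702 q [-0.0952  0.4849 -0.3342  1.7489  0.1896  0.9433 -1.7279]
[[ 0.9397  0.3419 -0.0036]
 [ 0.3419 -0.9397 -0.0011]
 [-0.0038 -0.0002 -1.    ]]
tool mm [ 0.1574 -8.0818 37.75  ]
```

View pics/w3.png

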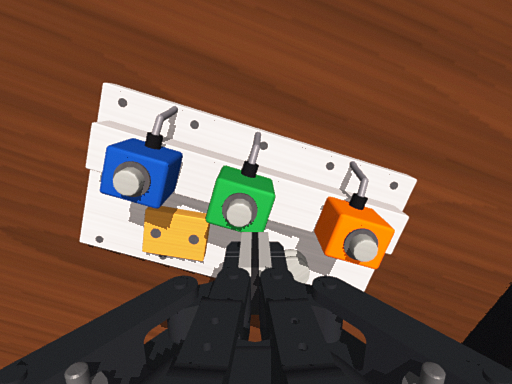

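View pics/s3.png

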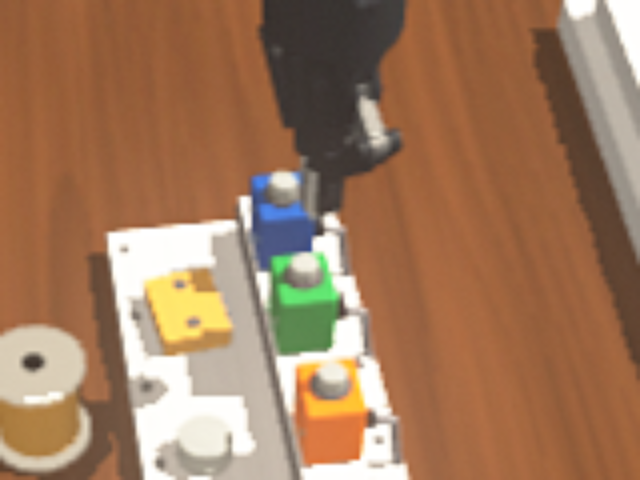

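Request:
play_rows(
  increments=[
    [0, -8, 15, 0, 0, 0, 255],
    [0, 0, 15, 0, 0, 0, 255],
    [0, 0, 0, 0, 0, 0, 255],
    [0, 0, 0, 0, 0, 0, 255],
  ],
)

```text
clock: 3.05
tcp_pos: [0.601, 0.156, 0.1317]
orientation: [3.095, 0.538, 0.014]
contact_force: [0.3, -1.3, 0.4]
grip_width: 0.0003
```

```bash
python3 w.py 0.596 0.157 0.112
python3 - <<'E'
from bench import grab_frame
import cv2,pickle,numpy as np
f=grab_frame("wrist");pickle.dump(f,open("fw4.pkl","wb"))
g=grab_frame("side");h=grab_frame("scene")
c=lambda i,x,y: cv2.resize(i["color"][y:y+100,x:x+65],None,fx=4,fy=4,interpolation=cv2.INTER_CUBIC)
cv2.imwrite("pics/c4.png",np.hstack([c(f,220,160),c(g,245,75),c(h,305,195)]))
E
```

```text
t 3.05 tcp [0.601  0.156  0.1317] F [ 0.2521 -1.342   0.3895] w 0.0003103460206152354 q [-0.1111  0.5123 -0.3271  1.7675  0.2077  0.8868 -1.7563]
[[ 0.9413  0.3375  0.0087]
 [ 0.3375 -0.9413  0.0011]
 [ 0.0086  0.0019 -1.    ]]
tool mm [-4.5465 -2.6661 19.7014]
```

View pics/c4.png

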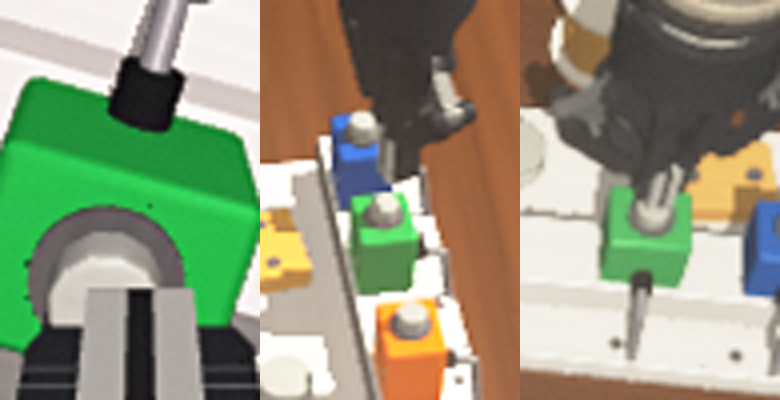

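Run:
```python
import pickle; from h import *
np.set_printoptions(precision=4,suppress=True)
d=pickle.load(open("f0.pkl","rb")); f=pickle.load(open("fw4.pkl","rb"))
print(at_z(f,246.2,231.6,.108), at_z(f,254.8,232,.1317), at_z(d["side"],280.5,119,.1317), at_z(d["scene"],338.5,243,.1317))
```

```text
[0.5986 0.1595 0.108 ] [0.6099 0.1582 0.1317] [0.6043 0.154  0.1317] [0.602  0.1558 0.1317]
```

Request:
play_rows(
  increments=[
    [-3.5, -3, 8, 0, 0, 0, 255],
    [0, 0, 8, 0, 0, 0, 255],
    [0, 0, 0, 0, 0, 0, 255],
    [0, 0, 0, 0, 0, 0, 255],
  ],
)

```text
clock: 3.6
tcp_pos: [0.5969, 0.1578, 0.1152]
orientation: [3.095, 0.538, 0.016]
contact_force: [0.3, -0.8, -0.5]
grip_width: 0.0
```

```bash
python3 w.py 0.597 0.158 0.109
```

```text
t 3.6 tcp [0.5969 0.1578 0.1152] F [ 0.2749 -0.8457 -0.5115] w 4.902424203982639e-05 q [-0.1188  0.5269 -0.3231  1.7884  0.2176  0.8509 -1.7705]
[[ 0.9413  0.3373  0.0102]
 [ 0.3373 -0.9414  0.0013]
 [ 0.01    0.0022 -0.9999]]
tool mm [ 0.0953 -0.1473  6.223 ]
```

Request:
play_rows(
  increments=[
    [0, 0, 3, 0, 0, 0, 255],
    [0, 0, 3, 0, 0, 0, 255],
    [0, 0, 0, 0, 0, 0, 255],
  ],
)

```text
clock: 3.9
tcp_pos: [0.5971, 0.1578, 0.1088]
orientation: [3.095, 0.538, 0.016]
contact_force: [-0.1, 0.3, -0.4]
grip_width: -0.0004
```

Request:
play_rows(
  increments=[
    [0, 0, 2, 0, 0, 0, 255],
    [0, 0, 0, 0, 0, 0, 255],
  ],
)

```text
clock: 4.1
tcp_pos: [0.5974, 0.1579, 0.107]
orientation: [3.095, 0.537, 0.017]
contact_force: [-0.6, -0.7, 2.2]
grip_width: -0.0003
```

Request:
play_rows(
  increments=[
    [0, 0, 2, 0, 0, 0, 255],
    [0, 0, 0, 0, 0, 0, 255],
  ],
)

```text
clock: 4.3
tcp_pos: [0.5975, 0.158, 0.1054]
orientation: [3.095, 0.537, 0.018]
contact_force: [-1.4, -0.3, 2.7]
grip_width: 0.0004
```

Request:
play_rows(
  increments=[
    [0, 0, 2, 0, 0, 0, 255],
    [0, 0, 0, 0, 0, 0, 255],
  ],
)

```text
clock: 4.5
tcp_pos: [0.5976, 0.158, 0.1037]
orientation: [3.095, 0.537, 0.018]
contact_force: [-2.1, 0.0, 3.7]
grip_width: -0.0002
```

Request:
play_rows(
  increments=[
    [0, 0, 2, 0, 0, 0, 255],
    [0, 0, 0, 0, 0, 0, 255],
  ],
)

```text
clock: 4.7
tcp_pos: [0.5977, 0.158, 0.102]
orientation: [3.095, 0.537, 0.018]
contact_force: [-2.2, -0.8, 4.8]
grip_width: 0.0
```

Run:
```python
from bench import grab_frame,r
import cv2,numpy as np
print(r.get_obs()["contact_force"],r.get_obs()["tcp_pos"])
f=grab_frame("wrist");g=grab_frame("side");h=grab_frame("scene")
c=lambda i,x,y: cv2.resize(i["color"][y:y+100,x:x+65],None,fx=4,fy=4,interpolation=cv2.INTER_CUBIC)
cv2.imwrite("pics/c5.png",np.hstack([c(f,220,160),c(g,245,75),c(h,305,195)]))
print(r.get_obs()["contact_force"],r.get_obs()["tcp_pos"])
```

```text
[-2.19774726 -0.79020816  4.75969458] [0.59766562 0.15803699 0.10197683]
[-1.93476753 -1.05538477  5.14525938] [0.59765763 0.15799831 0.10213208]
```

View pics/c5.png

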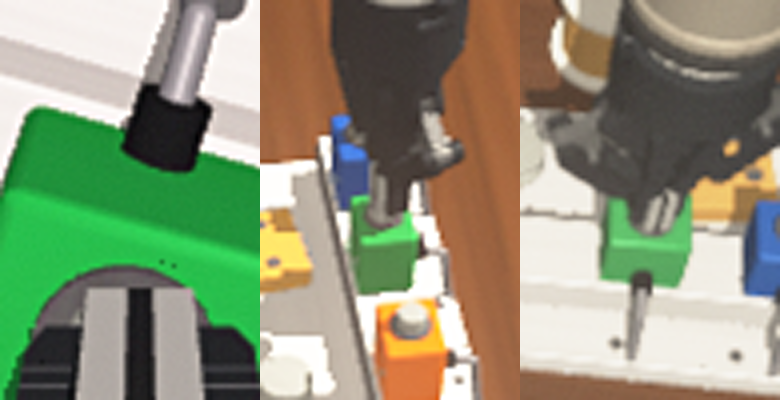

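Request:
play_rows(
  increments=[
    [0, 0, 0.8, 0, 0, 0, 255],
    [0, 0, 0, 0, 0, 0, 255],
  ],
)

```text
clock: 5.05
tcp_pos: [0.5977, 0.158, 0.1016]
orientation: [3.095, 0.537, 0.018]
contact_force: [-2.0, -1.7, 5.5]
grip_width: 0.0002
```

Request:
play_rows(
  increments=[
    [0, 0, -3, 0, 0, 0, 255],
    [0, 0, -4, 0, 0, 0, 255],
    [0, 0, -6, 0, 0, 0, 255],
    [0, 0, -20, 0, 0, 0, 255],
    [0, 0, 0, 0, 0, 0, 255],
  ],
)

```text
clock: 5.55
tcp_pos: [0.5974, 0.158, 0.1355]
orientation: [3.095, 0.537, 0.018]
contact_force: [0.3, -0.1, 0.9]
grip_width: -0.0001
```

```bash
python3 w.py 0.4735 -0.2487 0.20
python3 - <<'E'
from bench import grab_frame
import cv2,numpy as np
g=grab_frame("side");h=grab_frame("wrist")
cv2.imwrite("pics/c6.png",np.hstack([cv2.resize(g["color"][90:170,235:315],(400,400)),cv2.resize(h["color"][130:290,170:330],(400,400))]))
E
```

```text
t 5.55 tcp [0.5974 0.158  0.1355] F [ 0.285  -0.1016  0.8646] w -9.886876986979156e-05 q [-0.1135  0.5023 -0.3296  1.7743  0.2062  0.8873 -1.7613]
[[ 0.9414  0.337   0.0113]
 [ 0.337  -0.9415  0.0016]
 [ 0.0112  0.0023 -0.9999]]
tool mm [-252.9821  341.3143  -66.5213]
```

View pics/c6.png

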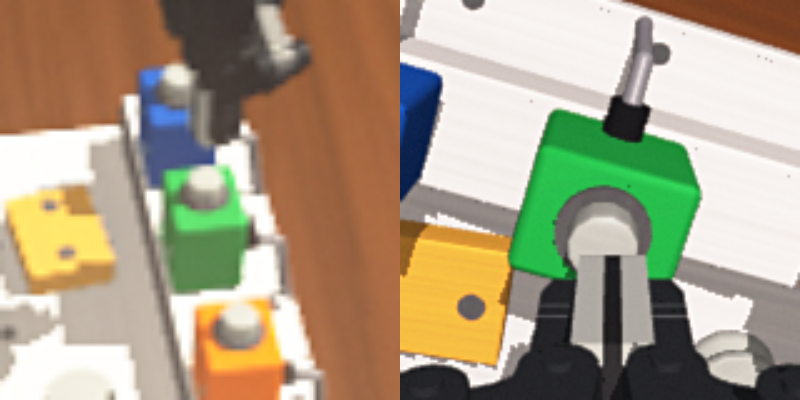

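The green plunger tripped at roughly 6.5 mm and 5.5 N, and the image shows it back up. Next, the yellow button.

Request:
play_rows(
  increments=[
    [0, 0, -40, 0, 0, 0, 255],
    [0, 0, -30, 0, 0, 0, 255],
    [-28, 37, 0, 0, 0, 0, 255],
    [-28, 37, 0, 0, 0, 0, 255],
    [-28, 37, 0, 0, 0, 0, 255],
  ],
)

```text
clock: 6.15
tcp_pos: [0.5518, 0.029, 0.2008]
orientation: [-3.089, -0.558, -0.005]
contact_force: [0.8, -0.8, 0.2]
grip_width: -0.0002
```

Request:
play_rows(
  increments=[
    [-28, 37, 0, 0, 0, 0, 255],
    [-28, 37, 0, 0, 0, 0, 255],
    [-28, 37, 0, 0, 0, 0, 255],
    [-28, 37, 0, 0, 0, 0, 255],
    [0, 0, 0, 0, 0, 0, 255],
  ],
)

```text
clock: 6.65
tcp_pos: [0.4905, -0.1629, 0.1962]
orientation: [-3.093, -0.544, 0.006]
contact_force: [-0.6, 0.3, 1.0]
grip_width: -0.0001
```

```bash
python3 w.py 0.4735 -0.2487 0.15
```

```text
t 6.65 tcp [ 0.4905 -0.1629  0.1962] F [-0.6262  0.2633  0.9657] w -5.287489587961895e-05 q [ 0.4061  0.2729 -0.2432  1.9508  0.0808  0.9314 -1.0997]
[[ 0.94    0.3412 -0.0042]
 [ 0.3412 -0.94    0.0008]
 [-0.0036 -0.0022 -1.    ]]
tool mm [-45.0628  74.9584  46.2199]
```

Request:
play_rows(
  increments=[
    [-23, 38, 0, 0, 0, 0, 255],
    [-23, 38, 0, 0, 0, 0, 255],
    [0, 0, 30, 0, 0, 0, 255],
    [0, 0, 30, 0, 0, 0, 255],
    [0, 0, 0, 0, 0, 0, 255],
  ],
)

```text
clock: 7.15
tcp_pos: [0.4714, -0.2516, 0.1323]
orientation: [-3.093, -0.538, 0.009]
contact_force: [0.1, 0.9, -0.6]
grip_width: -0.0002
```

```bash
python3 w.py 0.4735 -0.2487 0.09
```

```text
t 7.15 tcp [ 0.4714 -0.2516  0.1323] F [ 0.0819  0.884  -0.6433] w -0.00023340126090448123 q [ 0.526   0.3798 -0.1879  1.969   0.0972  0.807  -0.9429]
[[ 0.9413  0.3377 -0.0057]
 [ 0.3377 -0.9413  0.0012]
 [-0.005  -0.003  -1.    ]]
tool mm [ 3.1511 -1.9496 42.258 ]
```

Request:
play_rows(
  increments=[
    [3, -2, 20, 0, 0, 0, 255],
    [0, 0, 22, 0, 0, 0, 255],
    [0, 0, 0, 0, 0, 0, 255],
    [0, 0, 0, 0, 0, 0, 255],
  ],
)

```text
clock: 7.55
tcp_pos: [0.4753, -0.2467, 0.0914]
orientation: [-3.092, -0.542, 0.008]
contact_force: [1.0, -0.3, 1.1]
grip_width: 0.0002
```

```bash
python3 w.py 0.4735 -0.2487 0.073
python3 - <<'E'
from bench import grab_frame
import cv2,numpy as np
g=grab_frame("side");h=grab_frame("wrist")
cv2.imwrite("pics/c7.png",np.hstack([cv2.resize(g["color"][240:340,190:290],(400,400)),cv2.resize(h["color"][130:290,170:330],(400,400))]))
E
```

```text
t 7.55 tcp [ 0.4753 -0.2467  0.0914] F [ 0.9684 -0.3431  1.1   ] w 0.0001834075311439036 q [ 0.5089  0.4411 -0.1823  1.9932  0.117   0.7228 -0.9685]
[[ 0.9404  0.3401 -0.0052]
 [ 0.3401 -0.9404  0.0021]
 [-0.0042 -0.0037 -1.    ]]
tool mm [-2.344   1.3456 18.4504]
```

View pics/c7.png

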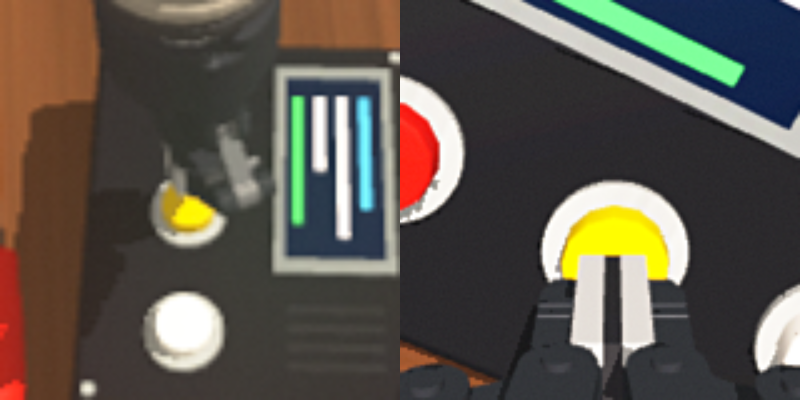

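Request:
play_rows(
  increments=[
    [-2, 1, 8, 0, 0, 0, 255],
    [0, 0, 6, 0, 0, 0, 255],
    [0, 0, 2, 0, 0, 0, 255],
    [0, 0, 0, 0, 0, 0, 255],
  ],
)

```text
clock: 8.05
tcp_pos: [0.4751, -0.2494, 0.0771]
orientation: [3.094, 0.542, -0.001]
contact_force: [-0.2, 0.8, 0.3]
grip_width: 0.0001
```

Request:
play_rows(
  increments=[
    [0, 0, 2, 0, 0, 0, 255],
    [0, 0, 0, 0, 0, 0, 255],
  ],
)

```text
clock: 8.25
tcp_pos: [0.4751, -0.2495, 0.075]
orientation: [3.094, 0.541, -0.001]
contact_force: [0.4, 0.3, -1.1]
grip_width: 0.0003
```

Request:
play_rows(
  increments=[
    [0, 0, 2, 0, 0, 0, 255],
    [0, 0, 0, 0, 0, 0, 255],
  ],
)

```text
clock: 8.45
tcp_pos: [0.4752, -0.2495, 0.0729]
orientation: [3.094, 0.541, -0.001]
contact_force: [0.0, -1.2, 0.8]
grip_width: 0.0
```

Request:
play_rows(
  increments=[
    [0, 0, 2, 0, 0, 0, 255],
    [0, 0, 0, 0, 0, 0, 255],
  ],
)

```text
clock: 8.65
tcp_pos: [0.4755, -0.2497, 0.0711]
orientation: [3.094, 0.541, -0.0]
contact_force: [-1.8, 0.7, 1.8]
grip_width: 0.0001
```

Request:
play_rows(
  increments=[
    [0, 0, 2, 0, 0, 0, 255],
    [0, 0, 0, 0, 0, 0, 255],
  ],
)

```text
clock: 8.85
tcp_pos: [0.4756, -0.2497, 0.0693]
orientation: [3.094, 0.541, 0.0]
contact_force: [-0.2, 0.3, 3.6]
grip_width: -0.0001
```

Request:
play_rows(
  increments=[
    [0, 0, 1.5, 0, 0, 0, 255],
    [0, 0, 0, 0, 0, 0, 255],
  ],
)

```text
clock: 9.05
tcp_pos: [0.4756, -0.2497, 0.068]
orientation: [3.094, 0.541, 0.0]
contact_force: [-0.4, 1.5, 4.2]
grip_width: -0.0002
```

Request:
play_rows(
  increments=[
    [0, 0, 1.3, 0, 0, 0, 255],
    [0, 0, 0, 0, 0, 0, 255],
  ],
)

```text
clock: 9.25
tcp_pos: [0.4756, -0.2497, 0.0669]
orientation: [3.094, 0.541, 0.0]
contact_force: [-1.9, 1.7, 5.0]
grip_width: -0.0001
```

Request:
play_rows(
  increments=[
    [0, 0, 0.6, 0, 0, 0, 255],
    [0, 0, 0, 0, 0, 0, 255],
  ],
)

```text
clock: 9.45
tcp_pos: [0.4756, -0.2497, 0.0665]
orientation: [3.094, 0.541, 0.0]
contact_force: [-1.1, 0.7, 6.0]
grip_width: 0.0001
```

Request:
play_rows(
  increments=[
    [0, 0, -3, 0, 0, 0, 255],
    [0, 0, -4, 0, 0, 0, 255],
    [0, 0, -6, 0, 0, 0, 255],
    [0, 0, -30, 0, 0, 0, 255],
    [0, 0, -40, 0, 0, 0, 255],
  ],
)

```text
clock: 9.95
tcp_pos: [0.472, -0.248, 0.147]
orientation: [-3.089, -0.541, 0.014]
contact_force: [1.5, -0.6, -0.0]
grip_width: -0.0
```

Request:
play_rows(
  increments=[
    [0, 0, -40, 0, 0, 0, 255],
    [0, 0, -30, 0, 0, 0, 255],
    [0, 0, 0, 0, 0, 0, 255],
    [0, 0, 0, 0, 0, 0, 255],
  ],
)

```text
clock: 10.35
tcp_pos: [0.4746, -0.2489, 0.2256]
orientation: [-3.094, -0.542, 0.002]
contact_force: [-0.1, -0.1, -0.8]
grip_width: 0.0002
```

```bash
python3 w.py
python3 - <<'E'
from bench import grab_frame
import cv2,numpy as np
g=grab_frame("side");h=grab_frame("wrist");k=grab_frame("scene")
cv2.imwrite("pics/c8.png",np.hstack([cv2.resize(x["color"],None,fx=.75,fy=.75) for x in(g,h)]))
cv2.imwrite("pics/c9.png",k["color"])
E
```

```text
t 10.35 tcp [ 0.4746 -0.2489  0.2256] F [-0.1095 -0.0612 -0.8205] w 0.0001656865456080298 q [ 0.5352  0.2658 -0.2007  1.8825  0.0625  1.0007 -0.9165]
[[ 0.9405  0.3399 -0.0014]
 [ 0.3399 -0.9405  0.0003]
 [-0.0012 -0.0007 -1.    ]]
```

View pics/c8.png

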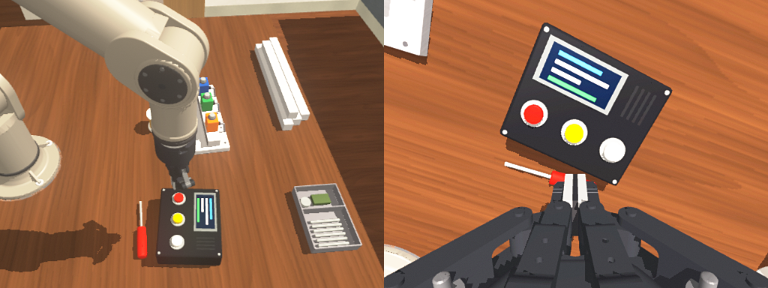

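View pics/c9.png

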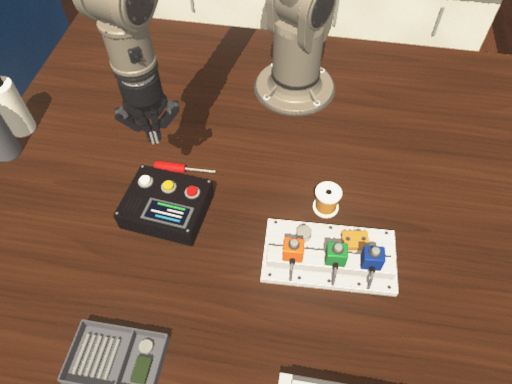

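The final views show every button and plunger up, the loose things where they were, and the gripper well clear.

```bash
python3 -c "from bench import r; print(r.hand_in())"
```

```text
the job is handed in; nothing more can be done
None
```

I pressed the green plunger and then the yellow button, both past their contact points, and let each spring back up. The job is handed in at about 10.5 s on the clock.

- **Green plunger:** pressed with closed fingertips to about 6.5 mm, reading 5.5 N. It trips at 5 mm and is fully down at 8 mm. The camera showed it back up before I moved on.
- **Yellow button:** pressed to about 5.5–6 mm, reading about 6 N. It makes contact at 4 mm and is fully down at 7 mm.
- **Final check:** the scene view shows all plungers and buttons up and the loose things where they were. The gripper is about 0.15 m above the control box, and the force reading is within its usual noise of about 1 N.
- **Measurements that disagreed:** triangulating the green plunger's top gave a height of 104 mm. The depth reading and first contact both gave about 108 mm, matching the text, so I used 108 mm. Force readings carried about 1 N of noise, so the press depths are good to about 1 mm.

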